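# Hinge hold test on a lamp-shop test box

## Robot

A 7-joint arm with a two-finger parallel gripper is mounted at the origin on the work surface. World frame = base frame: x ahead of the robot, y to its left, z up, the work surface at z = 0. Lengths are in m, angles in rad, forces in N, time in s.
With the tool pointing down it reaches from about 0.425 to 0.875 m from the base axis. Payload 8.4 kg.
Tool frame: the origin (TCP) lies at the very end of the fingers, on their centre line; the grasp point (between the pads) lies 19 mm behind it; z points along the fingers, x is the direction in which the jaws open and shut, and the axes are right-handed (so a half turn about z gives the same grasp; the last joint's range is limited). The gripper opens to 85 mm and grips with 20 to 120 N. Pads are 22 mm wide; open, the fingers measure 114 mm over their backs; the gripper's body (76 mm by 85 mm) begins 54 mm behind the grasp point. The pads swing forward as they close: fully open they stand 13 mm farther back than shut.
Start: joints at [-1.441, 0.333, 0.04, 1.465, -0.013, 1.343, -0.059], TCP at [0.147, 0.633, 0.231] pointing down, gripper open.
Joint ranges: [-2.58, 2.58], [-0.38, 2.09], [-1.3, 1.39], [0.25, 2.4], [-1.5, 4.64], [0.08, 2.09], [-2.65, 2.65]. Speed limits (rad/s): [2.22, 2.22, 2.79, 2.79, 3.14, 3.14, 3.14].

## Interface

Orientations are given as a unit quaternion [w, x, y, z].
In Python, from cell import bot gives the robot as it stands.
- The arm moves only by the tool send_rows, never from a script. Its argument "commands" is a list of rows, each an object with "claw": the opening, from -1 (shut) to 1 (fully open), so that 0 is half open; "travel": the shift along the tool's x, y, z normalised to -1 to 1, where 1 is 40 cm, a list of three; "dr": the turn, a rotation vector about the tool's x, y, z normalised to -1 to 1, where 1 is 360 degrees, a list of three. In form: [{"claw": claw, "travel": [dx, dy, dz], "dr": [wx, wy, wz]}, ...]. A call has 1 to 12 rows; each row is the pose to reach, as a shift and turn from the pose commanded when the call began, along the tool's axes at that moment, turning the shorter way round; what a row does not reach only later rows make up. A row lasts 1/12 s, in which the tool goes at most 41.7 mm and 7.16 degrees, less where a joint would pass 70% of its speed; a pose out of reach is approached as far as the arm can. A call with a number of a shift or a turn outside -1 to 1 is refused whole. A call with a gripper value outside its range is refused whole. The fingers move at their own pace and stop on an object; "grip_force" is the grip in N (left out, the last holds). Time passes only in rows, so rows that repeat a pose let the fingers close. It gives the time, the measured TCP pose, the force and the opening at its end, in the units of the state.
- bot.state(): the state, without advancing time (a new reading comes with each control period).
- bot.camera(name): name is "scene" or "top"; returns a dict with "img" (384x512x3 uint8, red, green, blue), "depth" (384x512 float32, m along the optical axis (not along the pixel's ray), 0 where there is no reading), "fx", "fy", "cx", "cy" (pixels), "R" (3x3) and "t" (3): a world point X has camera coordinates R X + t. Camera axes: x right, y down, z forward; pixel columns grow to the right and rows downward; lengths in m; the calibration is good to about 2 mm. A picture is of the moment at which its call begins.
- bot.sign_off(): hands the job in, once; it reports no verdict.
Trained networks look in a picture, given as the dict that the camera call returned (one of the last four; its "shot" number tells which), for a name from the list of things; names that differ only in an ending like _2 or _b are one class to them, and where a whole thing is asked for, a point or a joint stands for the part that bears it (a point fixed in the world has none). Each returns a list of dicts, best first, with "p" (0 to 1); they miss things now and then, are a little off and sometimes report something else, mostly with a low value. They report only what shows in the picture. A call takes as long as a camera call.
- bot.recognise(picture, label): "extent" ([left, top, right, bottom] in pixels, round what is visible of it).
- bot.mark_of(picture, label): "centre" ([column, row] in pixels: a listed point, or the origin of a listed thing).
The state is a dict: "t": time; "q": joint angles; "dq": joint speeds; "joint_efforts": joint torques, N m; "tcp_pos": TCP position; "eef_rot": TCP orientation; "contact_force": force on the tool from outside, world axes, zero at the start; "torque": the same for the moment, N m; "width": finger opening in m.
Only numpy, scipy, OpenCV 4.12 (cv2) and the standard library are available. Lean on these libraries where they do the work, as an engineer would, in place of code of your own. Each camera call takes 0.05 s, during which the arm holds its last target.

## Task

The friction hinge of this test box has just been re-tensioned, so check it: raise the lid by its pull to about 45 degrees, let go completely and watch for a second or two that it stays up by itself. Then proof-load it: with the fingertips press down on the ball head of the steel stud at the lid's front edge with about 6 N for a good second, never with more than 12 N. Leave the lid standing open by itself at about 45 degrees and the things around the box where they are.

Things in the scene. Friction and masses are not known exactly. Their poses are not given: they have to be found in the camera images.
- case: The test box: grey open steel case, 200 mm (x, front to back) by 260 mm (y) by 90 mm high, standing fixed on the bench, with an aluminium lid on top. Origin at the centre of its underside; its -x face is the front (towards the robot, give or take the yaw), z up.
- lid_hinge (a point): Middle of the hinge line, fixed to the case: on the far rim, 100 mm in +x from the case's centre and 90 mm above its underside. The hinge axis is the case's y axis.
- lid (a joint): Lid angle in rad: 0 shut (level), positive open, front edge going up; range 0 to 1.6, starts from 0 to 0.25. Lid plate 6 mm thick, 264 mm wide (y), front edge 205 mm from the hinge, 0.3 to 0.6 kg. Stiff dry-friction hinge (about 2.6 N m): raising takes 12 to 15 N at the pull, the lid stays where it is left, and at 45 degrees it slips if the stud is pressed with more than about 15 N.
- lid_pull (a point): Centre of the pull, fixed to the lid: a black cylinder, 22 mm in diameter, 30 mm long along the hinge axis, at the middle of the lid's front edge on a 16 mm wide stem. In the lid's frame it lies 235 mm in -x and 4 mm in z from the hinge line. Pinch it across its flat ends (30 mm) from above; it can turn between the pads as the lid rises.
- lid_stud (a point): Foot of the round steel stud on the lid's lug, 95 mm to the -y side of the pull (lid frame: 219 mm in -x, 9 mm in z from the hinge line). Here an adjusting screw 10 mm thick with a rigid ball head 26 mm in diameter stands out along the lid's z axis; the ball's centre is 18 to 32 mm from this point, set differently each time and not reported. The screw does not move when pressed.
- ballast: Bystander: loose finned aluminium lamp ballast, 115 by 75 by 32 mm, 0.35 kg, on the bench to the +y side of the case. Origin at the centre of its underside.
- cup: Bystander: loose open steel cup, 64 mm across the rim, 70 mm high, to the -y side of the case. Origin at the centre of its underside.
- driver: Bystander: loose screwdriver with a black handle lying on the bench to the +y side of the case, nearer the robot than the ballast.
- bezel: Bystander: loose dark steel ring, 72 mm across, 18 mm high, to the -y side of the case, nearer the robot than the cup. Origin at the centre of its underside.

How it is judged:
By the outcome, as a careful person would: the job done as asked, in the order asked, and still so for the second after the job is handed in, with the robot touching nothing.
It also fails if it takes over 51 s, if anything falls off the work surface, if the arm or the gripper's body presses on something with over 40 N, if the wrist force passes 120 N, or if a joint passes its speed limit or range.

## Working session

There is one attempt and no reset: what is moved stays moved. The work goes in short steps, Python scripts to look and compute and a tool call to move; the robot and the scene stay as the last step left them, time stands still between calls to the robot, and variables do not carry over. Pictures are saved under pics/ and viewed, and the job is handed in when it is done.

Besides the shell and the picture viewer there is one more tool, called after "Request:" by a JSON object that holds its "op" and its "data". send_rows: Moves the arm, as the interface text tells. Scaled input: -1 to 1 covers 40 cm each way for a shift and 360 degrees each way for a turn. Its arguments: {"type":"object","properties":{"commands":{"type":"array"},"grip_force":{"type":"number"}},"required":["commands"]}

```bash
ls; mkdir -p pics; python3 - <<'E'
from cell import bot
import cv2
s=bot.state(); print(s)
for n in("scene","top"):
    p=bot.camera(n); cv2.imwrite(f"pics/{n}0.png",p["img"][:,:,::-1])
    print(n,p["fx"],p["cx"],p["R"],p["t"])
    for l in("case","lid","ballast","cup","driver","bezel"):
        print(l,bot.recognise(p,l)[:2])
    for l in("case","lid_hinge","lid_pull","lid_stud","ballast","cup","bezel"):
        print(l,bot.mark_of(p,l)[:2])
E
```

```text
pics
{'t': 0.0, 'q': array([-1.44118251,  0.3339049 ,  0.03987101,  1.46624446, -0.01339969,
        1.34329765, -0.05851382]), 'dq': array([-8.23970648e-04,  8.13702327e-05, -9.43507066e-05,  4.00996604e-04,
       -1.04597193e-03,  1.06907307e-03, -1.29975750e-03]), 'joint_efforts': array([ 1.25227816e-04, -6.58546042e+01,  1.36558067e+00, -4.05563092e+01,
        1.66553672e-02,  1.25145831e-02, -1.27798350e-05]), 'tcp_pos': array([0.14735958, 0.63262131, 0.23043822]), 'eef_rot': array([ 5.34691803e-04,  7.83214182e-01,  6.21751489e-01, -5.87262909e-04]), 'contact_force': array([ 0.53482927, -0.12935325,  0.48482203]), 'torque': array([0.01193593, 0.01695498, 0.02289542]), 'width': 0.08537338551756847}
scene 450.6715483634656 255.67283064091936 [[ 0.87643737  0.48091848  0.02397827]
 [ 0.28094583 -0.4702902  -0.83659821]
 [-0.3910588   0.73996253 -0.54729195]] [-0.59106654 -0.05866946  1.40168526]
case [{'extent': [179.3, 138.6, 310.5, 253.3], 'p': 0.64}]
lid [{'extent': [181.5, 141.0, 306.0, 220.0], 'p': 0.56}]
ballast [{'extent': [302.8, 163.7, 336.6, 191.8], 'p': 0.84}]
cup [{'
[... 971 characters left out ...]
'extent': [191.2, 139.1, 313.5, 247.8], 'p': 0.74}]
ballast [{'extent': [141.8, 128.0, 176.2, 173.0], 'p': 0.94}]
cup [{'extent': [323.6, 144.2, 355.8, 168.7], 'p': 0.98}]
driver [{'extent': [126.7, 179.3, 147.3, 263.0], 'p': 0.92}]
bezel [{'extent': [341.8, 210.0, 373.3, 237.4], 'p': 0.85}]
case [{'centre': [252.4, 184.5], 'p': 0.95}]
lid_hinge [{'centre': [258.4, 138.8], 'p': 0.67}, {'centre': [139.1, 222.4], 'p': 0.38}]
lid_pull [{'centre': [249.0, 243.0], 'p': 0.7}]
lid_stud [{'centre': [290.5, 237.6], 'p': 0.72}]
ballast [{'centre': [156.3, 152.7], 'p': 0.91}]
cup [{'centre': [335.0, 159.4], 'p': 0.74}]
bezel [{'centre': [136.1, 220.6], 'p': 0.74}, {'centre': [353.8, 223.2], 'p': 0.62}]
```

```bash
python3 - <<'E'
import cv2
a=cv2.imread("pics/scene0.png")[100:300,110:370]; b=cv2.imread("pics/top0.png")[110:280,110:390]
cv2.imwrite("pics/scene0c.png",cv2.resize(a,None,fx=3,fy=3,interpolation=cv2.INTER_CUBIC)[:600,:800])
cv2.imwrite("pics/top0c.png",cv2.resize(b,None,fx=2.85,fy=2.85,interpolation=cv2.INTER_CUBIC))
E
```

```text
(no output)
```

View pics/scene0c.png

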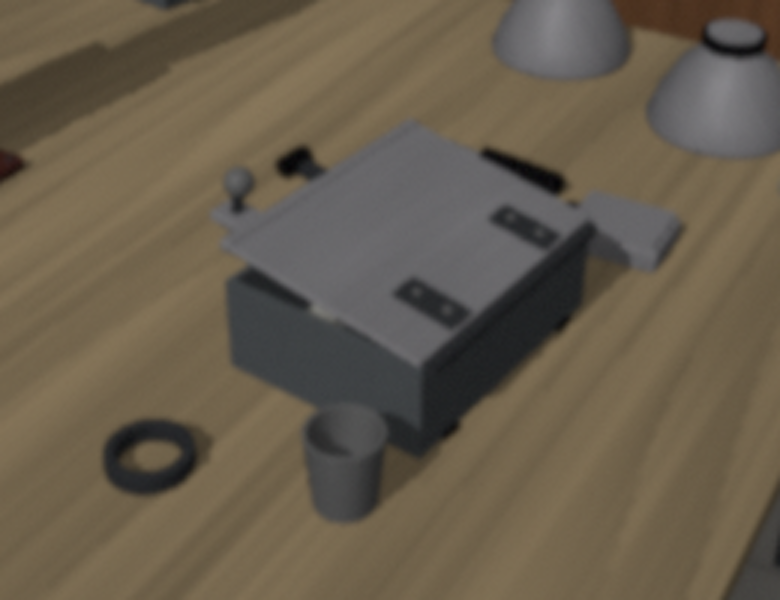

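View pics/top0c.png

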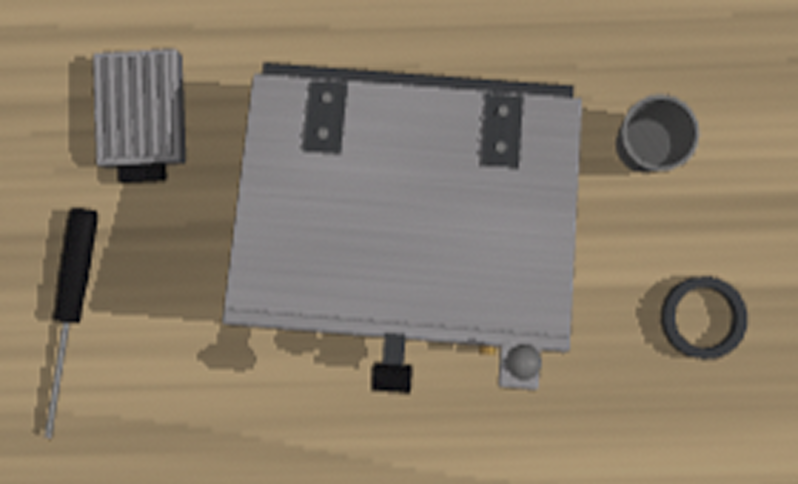

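```bash
cat > h.py <<'E'
import numpy as np
from cell import bot
def cloud(p):
    d=p["depth"];v,u=np.mgrid[:d.shape[0],:d.shape[1]]
    C=np.stack([(u-p["cx"])/p["fx"]*d,(v-p["cy"])/p["fy"]*d,d],-1)
    W=(C-np.array(p["t"]))@np.array(p["R"]); W[d<=0]=np.nan
    return W
def proj(p,X):
    c=np.atleast_2d(X)@np.array(p["R"]).T+p["t"]
    return np.c_[p["cx"]+p["fx"]*c[:,0]/c[:,2],p["cy"]+p["fy"]*c[:,1]/c[:,2]]
E
python3 - <<'E'
from h import *
for n in("top","scene"):
    p=bot.camera(n);W=cloud(p)
    if n=="top":
        np.set_printoptions(precision=4,suppress=True)
        L=W[165:222,205:300].reshape(-1,3)
        L=L[np.isfinite(L).all(1)]
        for k in range(3):
            c=np.median(L,0) if 0 else L.mean(0); U,S,V=np.linalg.svd(L-c,full_matrices=False); nrm=V[2]*np.sign(V[2,2]); r=(L-c)@nrm; L=L[abs(r)<.003]
        print("plane",c,nrm,r.std(),"tilt",np.degrees(np.arccos(nrm[2])),"dir",np.degrees(np.arctan2(nrm[1],nrm[0])))
        # lid mask by plane
        m=abs((W-c)@nrm)<.004
        m[:,:]&=True
        import cv2
        k,lab,st,_=cv2.connectedComponentsWithStats(m.astype(np.uint8)); i=lab[190,250]; mm=(lab==i); 
        ys,xs=np.nonzero(mm); rect=cv2.minAreaRect(W[mm][:,:2].astype(np.float32)*1000); print("rect",rect,cv2.boxPoints(rect))
        B=W[225:250,280:305]; print("pull z",W[238:248:2,240:256:2,2])
        print("ball z"); print(W[228:246:1,284:304:2,2])
        print("bench",W[300,100:400:60,2])
        print("case low rim", np.nanmedian(W[133:137,220:300].reshape(-1,3),0))
    m=(slice(222,250),slice(280,306)) if n=="top" else (slice(140,180),slice(175,205))
    np.save(f"/tmp/{n}.npy",W)
    if n=="scene": print(W[152:172:2,182:198:2]. reshape(-1,8,3)[:,:,2])
E
```

```text
plane [0.5911 0.0679 0.1176] [ 0.1611 -0.0168  0.9868] 0.0012670784054722906 tilt 9.323406224423639 dir -5.954013328099346
rect ((603.8907470703125, 68.19392395019531), (264.35626220703125, 240.42100524902344), 83.95719146728516) [[470.4336 -50.595 ]
 [709.5187 -75.9045]
 [737.3479 186.9829]
 [498.2628 212.2924]]
pull z [[-0.0018  0.1396  0.1396  0.1351  0.1361  0.1378  0.1332  0.0037]
 [ 0.1434  0.1414  0.1408  0.1399  0.1416  0.1422  0.1397  0.1355]
 [ 0.14    0.1439  0.1432  0.1415  0.1443  0.1437  0.1406  0.0002]
 [ 0.1397  0.1407  0.145   0.1443  0.1414  0.142   0.1413  0.0015]
 [ 0.1376  0.1379  0.137   0.1398  0.1415  0.14    0.1417  0.0014]]
ball z
[[ 0.1291  0.1298  0.1319  0.1326  0.133   0.1306  0.1328  0.1317  0.1304
   0.1309]
 [ 0.1316  0.1334  0.1305  0.1311  0.1327  0.1306  0.13    0.1296  0.1313
   0.1306]
 [ 0.1334  0.1333  0.1312  0.1303  0.131   0.1339  0.1335  0.1299  0.1305
   0.1315]
 [ 0.1292  0.13    0.1323  0.1343  0.1657  0.1683  0.1322  0.1329  0.1332
   0.1331]
 [-0.0019  0.1338  0.1329  0.1691  0.1724  0.1726  0.1695  0.1314  0.1307
   0.133 ]
 [ 0.0016 
[... 1149 characters left out ...]
ow rim [0.7447 0.0477 0.0009]
[[ 0.0004  0.0045  0.0032  0.0006  0.0011 -0.0023  0.0004  0.0016]
 [ 0.0019 -0.0008  0.0029 -0.0008  0.0007  0.0021 -0.0013  0.0013]
 [ 0.0022  0.0001  0.0026  0.177   0.179   0.0009  0.0019  0.0016]
 [-0.0001 -0.0018  0.1746  0.1767  0.1756  0.1739  0.0047  0.0019]
 [ 0.0002  0.17    0.1727  0.1718  0.1736  0.1729  0.1682  0.0015]
 [-0.0006  0.1639  0.1688  0.1675  0.17    0.1651  0.1625  0.0028]
 [ 0.0012  0.0017  0.163   0.161   0.1629  0.1625  0.0029  0.0004]
 [ 0.0013  0.0017 -0.0001  0.1522  0.1501 -0.0022  0.0045  0.0012]
 [ 0.0004  0.1369  0.1385  0.1459  0.145  -0.001   0.002   0.0014]
 [ 0.1384  0.1365  0.1379  0.1388  0.1379  0.1355  0.135   0.001 ]]
```

```bash
python3 - <<'E'
from h import *
from scipy.optimize import least_squares
np.set_printoptions(precision=4,suppress=True)
T=np.load("/tmp/top.npy");S=np.load("/tmp/scene.npy")
yaw=np.radians(-6.0);ex=np.array([np.cos(yaw),np.sin(yaw),0]);ey=np.array([-ex[1],ex[0],0])
for nm,A in(("top",T[226:248,282:306]),("scene",S[150:172,180:202])):
    P=A.reshape(-1,3);P=P[(P[:,2]>.158)]
    f=lambda c:np.linalg.norm(P-c,axis=1)-.013
    c=least_squares(f,P.mean(0)-[0,0,.006],loss="soft_l1",f_scale=.002).x
    print(nm,"ball",c,np.std(f(c)),len(P))
    if nm=="top":bt=c
for nm,A in(("top",T[234:252,236:258]),("scene",S[145:163,200:222])):
    P=A.reshape(-1,3);P=P[(P[:,2]>.11)&(P[:,2]<.16)]
    a=P@ex;b=P@ey
    print(nm,"pull", "along",a.min(),a.max(),"lat",np.percentile(b,[2,50,98]),len(P))
    Q=P[a<np.percentile(a,70)] if nm=="top" else P
    g=lambda c:np.hypot(Q@ex-c[0],Q[:,2]-c[1])-.011
    c=least_squares(g,[np.median(Q@ex),np.median(Q[:,2])-.006],loss="soft_l1",f_scale=.002).x
    print("cyl",c,np.std(g(c)))
print("ball lid-lat",bt@ey,bt@ex)
# lid lateral
L=T[145:235,180:320].reshape(-1,3);L=L[L[:,2]>.105]
print("lid lat",np.percentile(L@ey,[.2,50,99.8]))
L=T[130:250,250:290].reshape(-1,3);L=L[(L[:,2]>.08)]
print("case back", np.percentile(L@ex,[0.1,99.5,99.9]))
E
```

```text
top ball [ 0.4956 -0.0161  0.164 ] 0.0008839644674522089 130
scene ball [ 0.4931 -0.0179  0.1649] 0.0015863917508582262 88
top pull along 0.4625352762510014 0.49206757729186235 lat [0.1168 0.1305 0.1449] 178
cyl [0.4732 0.1318] 0.0012845161272173509
scene pull along 0.46229528077425547 0.5188672513432949 lat [0.1087 0.1218 0.1423] 173
cyl [0.4898 0.1385] 0.006611496760781582
ball lid-lat 0.03578615022782718 0.4945565336911096
lid lat [-0.0005  0.1293  0.2619]
case back [0.465  0.7122 0.7139]
```

```bash
cat >> h.py <<'E'
from scipy.spatial.transform import Rotation as Ro
yaw=np.radians(-6.0);EX=np.array([np.cos(yaw),np.sin(yaw),0]);EY=np.array([-EX[1],EX[0],0]);EZ=np.array([0,0,1.])
H=.7045
def lidpt(x,lat,z,th):
    t=np.radians(th);return EX*(H+x*np.cos(t)+z*np.sin(t))+EY*lat+EZ*(.09-x*np.sin(t)+z*np.cos(t))
RT=np.c_[EY,np.cross(-EZ,EY),-EZ]
def deltas(pts,R=RT):
    s=bot.state();q=s["eef_rot"];R0=Ro.from_quat(np.r_[q[1:],q[0]])
    rv=(R0.inv()*Ro.from_matrix(R)).as_rotvec()/(2*np.pi)
    for p in pts: print(np.round(p,4),"travel",np.round(R0.inv().apply(p-s["tcp_pos"])/.4,4),"dr",np.round(rv,4))
E
python3 - <<'E'
from h import *
p=lidpt(-.235,.1308,.004,9.28);print(p)
deltas([p+EZ*.12,p+EZ*.06,p-EZ*.021])
E
```

```text
[0.48430067 0.08061843 0.13184359]
[0.4843 0.0806 0.2518] travel [-1.1539  1.1335 -0.0513] dr [-0.      0.     -0.0198]
[0.4843 0.0806 0.1918] travel [-1.1539  1.1335  0.0987] dr [-0.      0.     -0.0198]
[0.4843 0.0806 0.1108] travel [-1.1539  1.1335  0.3012] dr [-0.      0.     -0.0198]
```

Request:
{"op": "send_rows", "data": {"commands": [{"claw": 0.3,"travel": [-0.1,0.1,-0.05],"dr": [0,0,-0.0198]},{"claw": 0.3,"travel": [-0.2,0.2,-0.05],"dr": [0,0,-0.0198]},{"claw": 0.3,"travel": [-0.3,0.3,-0.05],"dr": [0,0,-0.0198]},{"claw": 0.3,"travel": [-0.4,0.4,-0.05],"dr": [0,0,-0.0198]},{"claw": 0.3,"travel": [-0.5,0.5,-0.05],"dr": [0,0,-0.0198]},{"claw": 0.3,"travel": [-0.6,0.6,-0.05],"dr": [0,0,-0.0198]},{"claw": 0.3,"travel": [-0.7,0.7,-0.05],"dr": [0,0,-0.0198]},{"claw": 0.3,"travel": [-0.8,0.8,-0.05],"dr": [0,0,-0.0198]},{"claw": 0.3,"travel": [-0.9,0.88,-0.05],"dr": [0,0,-0.0198]},{"claw": 0.3,"travel": [-0.9,0.88,-0.05],"dr": [0,0,-0.0198]},{"claw": 0.3,"travel": [-0.9,0.88,-0.05],"dr": [0,0,-0.0198]},{"claw": 0.3,"travel": [-0.9,0.88,-0.05],"dr": [0,0,-0.0198]}], "grip_force": 60}}

```text
t: 2.5
tcp_pos: [0.4062, 0.2059, 0.2517]
eef_rot: [-0.0, 0.743, 0.669, 0.001]
contact_force: [0.5, 1.1, -0.7]
width: 0.0555
```

```bash
python3 - <<'E'
from h import *
p=lidpt(-.235,.1308,.004,9.28);print(bot.state())
deltas([p+EZ*.12,p+EZ*.04,p-EZ*.021])
E
```

```text
{'t': 2.5, 'q': array([-0.98070068, -0.10370916,  0.38807742,  1.89959744,  0.03974618,
        1.33728135,  0.86278364]), 'dq': array([ 0.45795848, -0.03772437,  0.59865238,  0.00359937,  0.07305059,
        0.00309456,  1.03097641]), 'joint_efforts': array([ -3.63662727, -30.29823661,  -4.42338333, -39.31466103,
        -0.16289874,   0.39473006,  -2.25988962]), 'tcp_pos': array([0.40616125, 0.20590802, 0.25165491]), 'eef_rot': array([-1.91370352e-04,  7.43017888e-01,  6.69271344e-01,  5.00006266e-04]), 'contact_force': array([ 0.53830227,  1.12501001, -0.67689318]), 'torque': array([ 0.00936786, -0.02875233,  0.00271532]), 'width': 0.055547527226464194}
[0.4843 0.0806 0.2518] travel [-0.2912  0.2269 -0.0007] dr [ 0.0001 -0.0002  0.0001]
[0.4843 0.0806 0.1718] travel [-0.2914  0.2268  0.1993] dr [ 0.0001 -0.0002  0.0001]
[0.4843 0.0806 0.1108] travel [-0.2915  0.2268  0.3518] dr [ 0.0001 -0.0002  0.0001]
```

Request:
{"op": "send_rows", "data": {"commands": [{"claw": 0.3,"travel": [-0.08,0.062,0],"dr": [0,0,0]},{"claw": 0.3,"travel": [-0.16,0.124,0],"dr": [0,0,0]},{"claw": 0.3,"travel": [-0.24,0.186,0],"dr": [0,0,0]},{"claw": 0.3,"travel": [-0.283,0.22,0.03],"dr": [0,0,0]},{"claw": 0.3,"travel": [-0.283,0.22,0.1],"dr": [0,0,0]},{"claw": 0.3,"travel": [-0.283,0.22,0.15],"dr": [0,0,0]},{"claw": 0.3,"travel": [-0.283,0.22,0.15],"dr": [0,0,0]},{"claw": 0.3,"travel": [-0.283,0.22,0.15],"dr": [0,0,0]},{"claw": 0.3,"travel": [-0.283,0.22,0.15],"dr": [0,0,0]},{"claw": 0.3,"travel": [-0.283,0.22,0.15],"dr": [0,0,0]}]}}

```text
t: 3.33
tcp_pos: [0.482, 0.0866, 0.1928]
eef_rot: [0.0, 0.743, 0.669, 0.001]
contact_force: [0.4, 0.1, -0.4]
width: 0.0555
```

```bash
python3 - <<'E'
from h import *
import cv2
p=lidpt(-.235,.1308,.004,9.28);print(bot.state())
deltas([p+EZ*.04,p-EZ*.021])
for n,sl in(("top",(slice(150,290),slice(180,340))),("scene",(slice(100,230),slice(150,310)))):
    c=bot.camera(n); cv2.imwrite(f"pics/{n}1.png",cv2.resize(c["img"][sl][:,:,::-1],None,fx=4,fy=4))
E
```

```text
{'t': 3.3333, 'q': array([-0.840653  ,  0.01221876,  0.58395936,  1.92297369, -0.00765808,
        1.20626898,  1.21300191]), 'dq': array([ 0.00045284, -0.00202504, -0.00021374,  0.00126132, -0.00221673,
       -0.00523218,  0.00141469]), 'joint_efforts': array([ 7.20054936e-02, -3.15054631e+01,  3.06223612e-01, -3.85409403e+01,
        2.07856216e-02,  2.11952906e-02, -5.07512625e-03]), 'tcp_pos': array([0.48202057, 0.08663189, 0.1928491 ]), 'eef_rot': array([3.11040208e-04, 7.42830421e-01, 6.69478715e-01, 1.05805460e-03]), 'contact_force': array([ 0.37449411,  0.12978955, -0.44717696]), 'torque': array([ 0.02337791, -0.0006636 ,  0.00525848]), 'width': 0.05551099910474495}
[0.4843 0.0806 0.1718] travel [-0.0144  0.0071  0.0525] dr [ 0.0003 -0.0002  0.0001]
[0.4843 0.0806 0.1108] travel [-0.0146  0.0068  0.205 ] dr [ 0.0003 -0.0002  0.0001]
```

View pics/scene1.png

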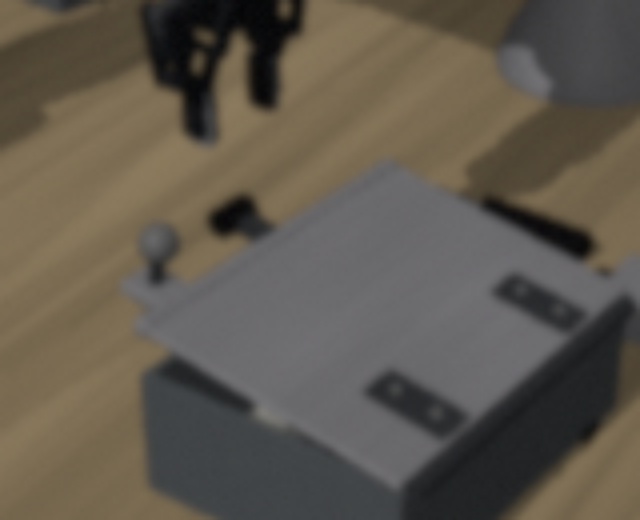

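View pics/top1.png

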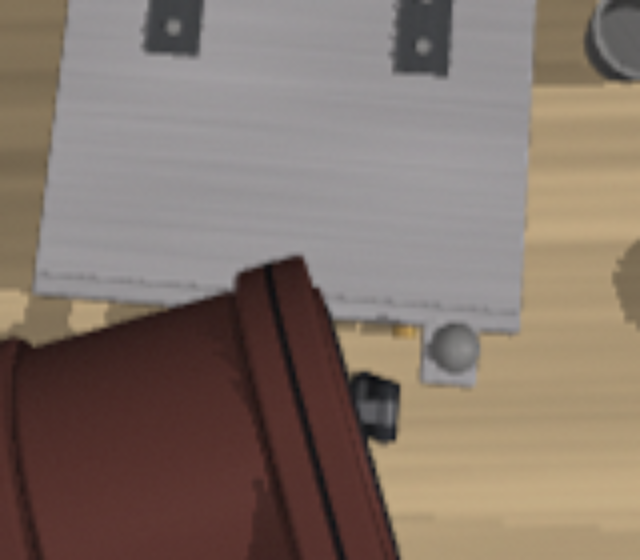

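Request:
{"op": "send_rows", "data": {"commands": [{"claw": 0.3,"travel": [-0.0145,0.007,0.03],"dr": [0,0,0]},{"claw": 0.3,"travel": [-0.0145,0.007,0.06],"dr": [0,0,0]},{"claw": 0.3,"travel": [-0.0145,0.007,0.1],"dr": [0,0,0]},{"claw": 0.3,"travel": [-0.0145,0.007,0.14],"dr": [0,0,0]},{"claw": 0.3,"travel": [-0.0145,0.007,0.18],"dr": [0,0,0]},{"claw": 0.3,"travel": [-0.0145,0.007,0.205],"dr": [0,0,0]},{"claw": 0.3,"travel": [-0.0145,0.007,0.205],"dr": [0,0,0]},{"claw": 0.3,"travel": [-0.0145,0.007,0.205],"dr": [0,0,0]}]}}

```text
t: 4.1
tcp_pos: [0.4835, 0.0801, 0.1097]
eef_rot: [0.0, 0.743, 0.669, -0.0]
contact_force: [-0.5, -0.1, 0.8]
width: 0.0551
```

```bash
python3 - <<'E'
from h import *
import cv2
s=bot.state();print(s["tcp_pos"],s["contact_force"],s["width"])
for n,sl in(("scene",(slice(100,230),slice(150,310))),):
    c=bot.camera(n); cv2.imwrite(f"pics/{n}2.png",cv2.resize(c["img"][sl][:,:,::-1],None,fx=4,fy=4))
E
```

```text
[0.48354073 0.08010388 0.10966727] [-0.50269322 -0.13602646  0.77262882] 0.05510873784681709
```

View pics/scene2.png

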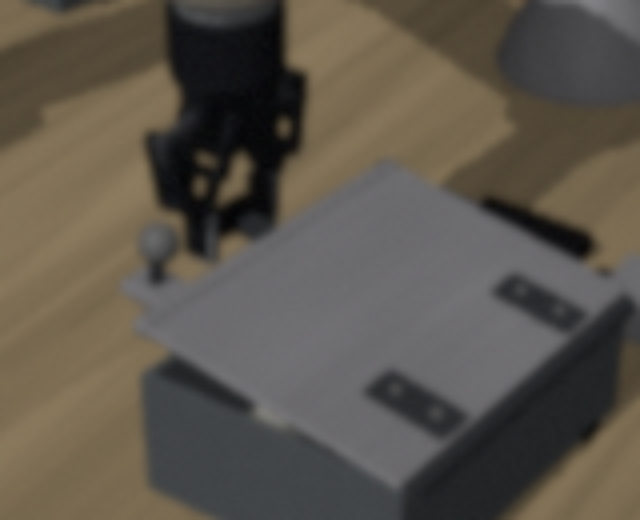

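The fingers straddle the pull (crop ~(235,222)) with the ball (158,243) clear to the left. Now I'll close.

Request:
{"op": "send_rows", "data": {"commands": [{"claw": -1,"travel": [0,0,0],"dr": [0,0,0]},{"claw": -1,"travel": [0,0,0],"dr": [0,0,0]},{"claw": -1,"travel": [0,0,0],"dr": [0,0,0]},{"claw": -1,"travel": [0,0,0],"dr": [0,0,0]},{"claw": -1,"travel": [0,0,0],"dr": [0,0,0]},{"claw": -1,"travel": [0,0,0],"dr": [0,0,0]},{"claw": -1,"travel": [0,0,0],"dr": [0,0,0]},{"claw": -1,"travel": [0,0,0],"dr": [0,0,0]}], "grip_force": 60}}

```text
t: 4.82
tcp_pos: [0.484, 0.0804, 0.1102]
eef_rot: [0.0, 0.743, 0.669, 0.001]
contact_force: [-0.7, 0.0, 5.6]
width: 0.0293
```

```bash
python3 - <<'E'
from h import *
s=bot.state();print(s["tcp_pos"],s["contact_force"],s["width"])
q=s["eef_rot"];R0=Ro.from_quat(np.r_[q[1:],q[0]])
p0=lidpt(-.235,.1308,.004,9.28)
for th in [12,15,18,21,24,27,30,33,36,39,42,45,46]:
    d=R0.inv().apply(lidpt(-.235,.1308,.004,th)-p0); print(th,np.round(d/.4,4))
E
```

```text
[0.48402689 0.08039356 0.11023974] [-0.67557433  0.02693784  5.63662703] 0.029318117852731376
12 [ 0.      0.0056 -0.0273]
15 [ 0.0001  0.0134 -0.0571]
18 [ 0.0001  0.0226 -0.0864]
21 [ 1.000e-04  3.340e-02 -1.152e-01]
24 [ 1.000e-04  4.570e-02 -1.434e-01]
27 [ 0.0002  0.0595 -0.171 ]
30 [ 0.0002  0.0746 -0.1977]
33 [ 2.000e-04  9.120e-02 -2.237e-01]
36 [ 2.000e-04  1.091e-01 -2.487e-01]
39 [ 2.000e-04  1.282e-01 -2.727e-01]
42 [ 0.0003  0.1486 -0.2958]
45 [ 3.000e-04  1.702e-01 -3.177e-01]
46 [ 3.000e-04  1.776e-01 -3.247e-01]
```

Request:
{"op": "send_rows", "data": {"commands": [{"claw": -1,"travel": [0,0.0026,-0.0135],"dr": [0,0,0]},{"claw": -1,"travel": [0,0.0056,-0.0273],"dr": [0,0,0]},{"claw": -1,"travel": [0,0.0093,-0.0422],"dr": [0,0,0]},{"claw": -1,"travel": [0,0.0134,-0.0571],"dr": [0,0,0]},{"claw": -1,"travel": [0,0.0178,-0.0718],"dr": [0,0,0]},{"claw": -1,"travel": [0,0.0226,-0.0864],"dr": [0,0,0]},{"claw": -1,"travel": [0,0.0278,-0.1008],"dr": [0,0,0]},{"claw": -1,"travel": [0,0.0334,-0.1152],"dr": [0,0,0]}]}}

```text
t: 5.48
tcp_pos: [0.4952, 0.0791, 0.1538]
eef_rot: [-0.001, 0.743, 0.669, -0.001]
contact_force: [4.0, 4.8, -19.3]
width: 0.0292
```

```bash
python3 - <<'E'
from h import *
import cv2
s=bot.state();print(s["tcp_pos"],s["contact_force"],s["width"])
for n,sl in(("scene",(slice(100,230),slice(150,310))),):
    c=bot.camera(n); cv2.imwrite(f"pics/{n}3.png",cv2.resize(c["img"][sl][:,:,::-1],None,fx=4,fy=4))
E
```

```text
[0.49516467 0.07906564 0.15379027] [  3.96100438   4.80126091 -19.31579752] 0.029156795020389627
```

View pics/scene3.png

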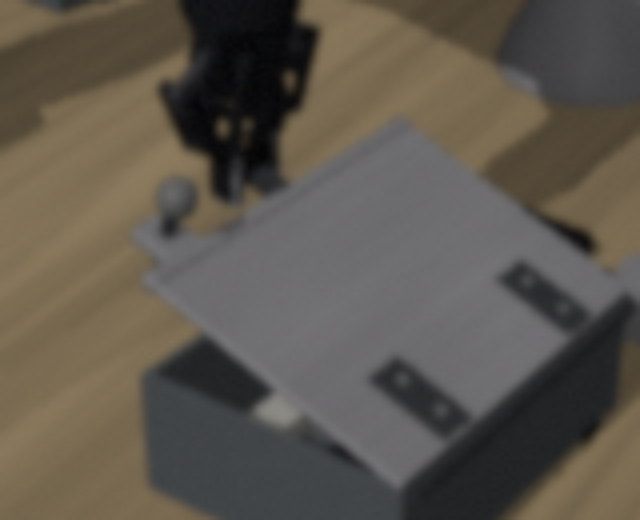

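Request:
{"op": "send_rows", "data": {"commands": [{"claw": -1,"travel": [0,0.008,-0.019],"dr": [0,0,0]},{"claw": -1,"travel": [0,0.0168,-0.0376],"dr": [0,0,0]},{"claw": -1,"travel": [0,0.026,-0.0558],"dr": [0,0,0]},{"claw": -1,"travel": [0,0.0359,-0.0737],"dr": [0,0,0]},{"claw": -1,"travel": [0,0.0466,-0.091],"dr": [0,0,0]},{"claw": -1,"travel": [0,0.0578,-0.1085],"dr": [0,0,0]},{"claw": -1,"travel": [0,0.0696,-0.125],"dr": [0,0,0]},{"claw": -1,"travel": [0,0.082,-0.1415],"dr": [0,0,0]},{"claw": -1,"travel": [0,0.0948,-0.1575],"dr": [0,0,0]},{"claw": -1,"travel": [0,0.1082,-0.173],"dr": [0,0,0]},{"claw": -1,"travel": [0,0.122,-0.188],"dr": [0,0,0]},{"claw": -1,"travel": [0,0.1368,-0.2025],"dr": [0,0,0]}]}}

```text
t: 6.53
tcp_pos: [0.5488, 0.0734, 0.2354]
eef_rot: [-0.002, 0.743, 0.67, -0.002]
contact_force: [-9.1, 4.1, -12.6]
width: 0.0291
```

Request:
{"op": "send_rows", "data": {"commands": [{"claw": -1,"travel": [0,0.0037,-0.0035],"dr": [0,0,0]},{"claw": -1,"travel": [0,0.0074,-0.007],"dr": [0,0,0]},{"claw": -1,"travel": [0,0.0074,-0.007],"dr": [0,0,0]},{"claw": -1,"travel": [0,0.0074,-0.007],"dr": [0,0,0]}]}}

```text
t: 6.87
tcp_pos: [0.552, 0.0731, 0.2384]
eef_rot: [-0.002, 0.743, 0.67, -0.002]
contact_force: [-8.4, 3.5, -9.3]
width: 0.0289
```

```bash
cat >> h.py <<'E'
import cv2
def lidangle(p):
    W=cloud(p);best=None
    A=W.reshape(-1,3);a=A@EX;b=A@EY
    # coarse: region over case
    m=(a>H-.17)&(a<H-.03)&(b>.01)&(b<.25)&(A[:,2]>.1)
    Q=A[m];ex=Q@EX-H
    th=np.degrees(np.arctan2(Q[:,2]-.095,-ex))
    med=np.median(th)
    L=Q[abs(th-med)<4]
    for k in range(4):
        c=L.mean(0);V=np.linalg.svd(L-c,full_matrices=False)[2];n=V[2]*np.sign(V[2,2]);r=(L-c)@n;L=L[abs(r)<.003]
    return np.degrees(np.arctan2(n@EX,n[2])),med,n,len(L)
def save(p,name,sl=(slice(50,250),slice(130,330)),f=3):
    cv2.imwrite("pics/"+name,cv2.resize(p["img"][sl][:,:,::-1],None,fx=f,fy=f))
E
python3 - <<'E'
from h import *
s=bot.state();print(s["tcp_pos"],s["contact_force"],s["width"])
c=bot.camera("scene");print(lidangle(c));save(c,"scene4.png")
c=bot.camera("top");print(lidangle(c))
E
```

```text
[0.55197185 0.07308567 0.23844238] [-8.40236025  3.50038417 -9.30945948] 0.02887596535346033
(np.float64(45.042689722399004), np.float64(46.856230761548275), array([ 0.70371872, -0.07433101,  0.70657969]), 4102)
(np.float64(25.190349949554786), np.float64(74.63494878436859), array([0.42900204, 0.01777113, 0.9031287 ]), 3730)
```

View pics/scene4.png

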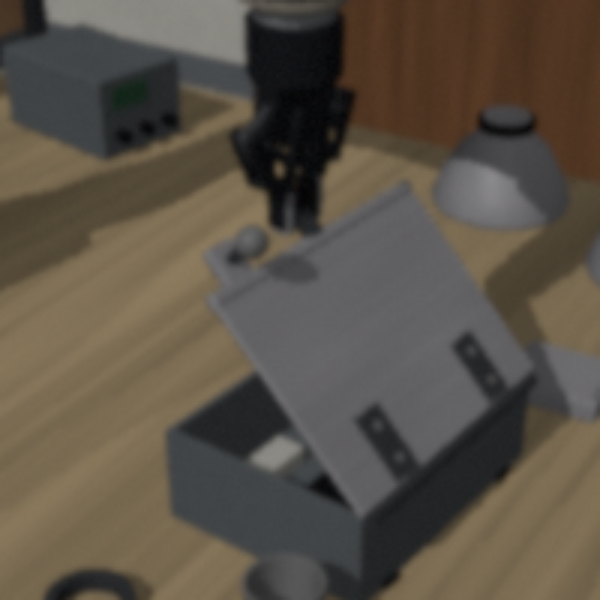

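Request:
{"op": "send_rows", "data": {"commands": [{"claw": 0.3,"travel": [0,0,0],"dr": [0,0,0]},{"claw": 0.3,"travel": [0,0,0],"dr": [0,0,0]},{"claw": 0.3,"travel": [0,0,0],"dr": [0,0,0]},{"claw": 0.3,"travel": [0,0,0],"dr": [0,0,0]},{"claw": 0.3,"travel": [0,0,0],"dr": [0,0,0]},{"claw": 0.3,"travel": [0,0,0],"dr": [0,0,0]}]}}

```text
t: 7.47
tcp_pos: [0.5545, 0.0725, 0.2396]
eef_rot: [0.0, 0.743, 0.669, 0.0]
contact_force: [0.5, 0.5, 0.2]
width: 0.0556
```

```bash
python3 - <<'E'
from h import *
s=bot.state();print(s["t"],s["tcp_pos"],s["contact_force"],s["width"])
c=bot.camera("scene");print(lidangle(c))
E
```

```text
7.4667 [0.55445026 0.07247874 0.23964589] [0.50484126 0.53602617 0.21622767] 0.055573898435071864
(np.float64(45.19309154750333), np.float64(46.963010259441475), array([ 0.70559982, -0.07415489,  0.70471976]), 3927)
```

Request:
{"op": "send_rows", "data": {"commands": [{"claw": 0.3,"travel": [0,0,-0.04],"dr": [0,0,0]},{"claw": 0.3,"travel": [0,0,-0.08],"dr": [0,0,0]},{"claw": 0.3,"travel": [0,0,-0.14],"dr": [0,0,0]},{"claw": 0.3,"travel": [0,0,-0.2],"dr": [0,0,0]},{"claw": 0.3,"travel": [0,0,-0.25],"dr": [0,0,0]},{"claw": -1,"travel": [0,0,-0.25],"dr": [0,0,0]},{"claw": -1,"travel": [0,0,-0.25],"dr": [0,0,0]},{"claw": -1,"travel": [0,0,-0.25],"dr": [0,0,0]},{"claw": -1,"travel": [0,0,-0.25],"dr": [0,0,0]},{"claw": -1,"travel": [0,0,-0.25],"dr": [0,0,0]},{"claw": -1,"travel": [0,0,-0.25],"dr": [0,0,0]},{"claw": -1,"travel": [0,0,-0.25],"dr": [0,0,0]}]}}

```text
t: 8.52
tcp_pos: [0.5539, 0.0727, 0.3388]
eef_rot: [-0.0, 0.743, 0.669, -0.0]
contact_force: [0.4, -0.9, -0.4]
width: 0.0003
```

```bash
python3 - <<'E'
from h import *
s=bot.state();print(s["t"],s["tcp_pos"],s["contact_force"],s["width"])
c=bot.camera("scene");print(lidangle(c));save(c,"scene5.png");W=cloud(c);np.save("/tmp/s5.npy",W)
c=bot.camera("top");save(c,"top5.png");np.save("/tmp/t5.npy",cloud(c))
E
```

```text
8.5167 [0.55393143 0.07266248 0.33875804] [ 0.40036917 -0.86832411 -0.37097923] 0.000337746893084805
(np.float64(44.66240297656816), np.float64(46.14773416316448), array([ 0.69905574, -0.07368205,  0.71126087]), 4340)
```

View pics/scene5.png

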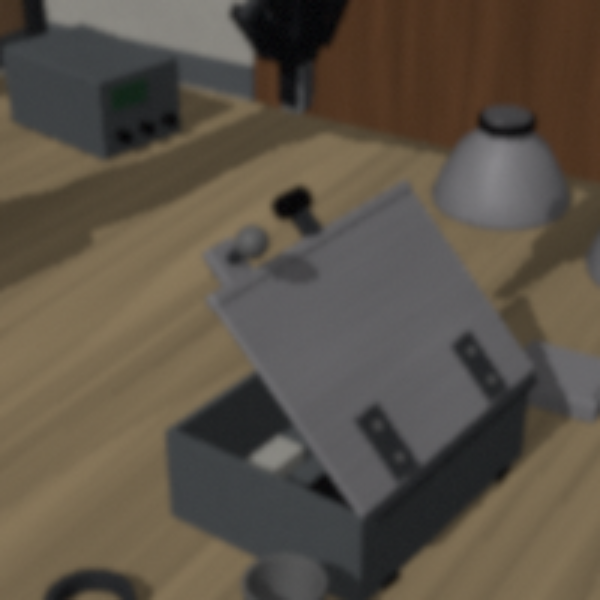

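View pics/top5.png

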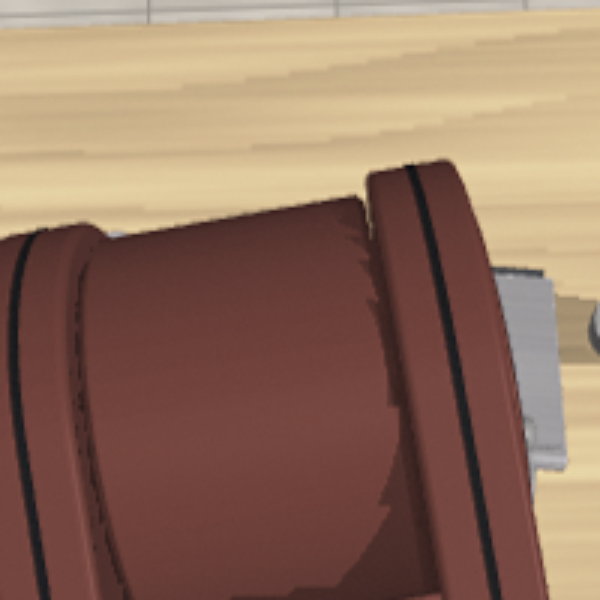

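Request:
{"op": "send_rows", "data": {"commands": [{"claw": -1,"travel": [0,0,0],"dr": [0,0,0]},{"claw": -1,"travel": [0,0,0],"dr": [0,0,0]},{"claw": -1,"travel": [0,0,0],"dr": [0,0,0]},{"claw": -1,"travel": [0,0,0],"dr": [0,0,0]},{"claw": -1,"travel": [0,0,0],"dr": [0,0,0]},{"claw": -1,"travel": [0,0,0],"dr": [0,0,0]},{"claw": -1,"travel": [0,0,0],"dr": [0,0,0]},{"claw": -1,"travel": [0,0,0],"dr": [0,0,0]},{"claw": -1,"travel": [0,0,0],"dr": [0,0,0]},{"claw": -1,"travel": [0,0,0],"dr": [0,0,0]},{"claw": -1,"travel": [0,0,0],"dr": [0,0,0]},{"claw": -1,"travel": [0,0,0],"dr": [0,0,0]}]}}

```text
t: 9.62
tcp_pos: [0.5541, 0.0726, 0.3392]
eef_rot: [0.0, 0.743, 0.669, -0.0]
contact_force: [-0.1, 0.1, 0.2]
width: 0.0
```

```bash
python3 - <<'E'
from h import *
from scipy.optimize import least_squares
np.set_printoptions(precision=4,suppress=True)
c=bot.camera("scene");print(bot.state()["t"],lidangle(c));W=cloud(c)
b0=lidpt(-.219,.0358,.0393,45);print("pred",b0,proj(c,b0))
for W in(np.load("/tmp/s5.npy"),W):
    P=W[115:146,198:228].reshape(-1,3);P=P[np.linalg.norm(P-b0,axis=1)<.017]
    f=lambda x:np.linalg.norm(P-x,axis=1)-.013
    r=least_squares(f,b0,loss="soft_l1",f_scale=.002).x;print("ball",r,f(r).std(),len(P), "along",r@EX,"lat",r@EY)
b=b0
s=bot.state();print(s["contact_force"],s["tcp_pos"])
deltas([b+EZ*.053,b+EZ*.028,b+EZ*.018,b+EZ*.013])
E
```

```text
9.6667 (np.float64(44.69640428675896), np.float64(46.16432928415809), array([ 0.6995, -0.0735,  0.7108]), 4338)
pred [ 0.578  -0.0248  0.2726] [[215.5092 130.6201]]
ball [ 0.573  -0.0265  0.2715] 0.0013533070047252508 99 along 0.5726558186737556 lat 0.03358498354498718
ball [ 0.5732 -0.0264  0.2719] 0.0010926176221861205 103 along 0.572851956352163 lat 0.03365331628538127
[-0.3498 -0.6272 -0.2892] [0.5541 0.0726 0.3392]
[ 0.578  -0.0248  0.3256] travel [-0.2359  0.0848  0.0339] dr [0. 0. 0.]
[ 0.578  -0.0248  0.3006] travel [-0.2359  0.0848  0.0964] dr [0. 0. 0.]
[ 0.578  -0.0248  0.2906] travel [-0.2359  0.0848  0.1214] dr [0. 0. 0.]
[ 0.578  -0.0248  0.2856] travel [-0.2359  0.0848  0.1339] dr [0. 0. 0.]
```

Request:
{"op": "send_rows", "data": {"commands": [{"claw": -1,"travel": [-0.06,0.02,0],"dr": [0,0,0]},{"claw": -1,"travel": [-0.12,0.04,0],"dr": [0,0,0]},{"claw": -1,"travel": [-0.18,0.06,0],"dr": [0,0,0]},{"claw": -1,"travel": [-0.236,0.08,0],"dr": [0,0,0]},{"claw": -1,"travel": [-0.236,0.08,0.03],"dr": [0,0,0]},{"claw": -1,"travel": [-0.236,0.08,0.06],"dr": [0,0,0]},{"claw": -1,"travel": [-0.236,0.08,0.09],"dr": [0,0,0]},{"claw": -1,"travel": [-0.236,0.08,0.11],"dr": [0,0,0]},{"claw": -1,"travel": [-0.236,0.08,0.11],"dr": [0,0,0]},{"claw": -1,"travel": [-0.236,0.08,0.11],"dr": [0,0,0]},{"claw": -1,"travel": [-0.236,0.08,0.11],"dr": [0,0,0]}]}}

```text
t: 10.58
tcp_pos: [0.5762, -0.024, 0.2956]
eef_rot: [0.0, 0.743, 0.67, 0.0]
contact_force: [-0.9, -0.3, -0.2]
width: 0.0003
```

```bash
python3 - <<'E'
from h import *
s=bot.state();print(s["t"],s["tcp_pos"],s["contact_force"],s["width"])
c=bot.camera("scene");print(lidangle(c));save(c,"scene6.png",(slice(80,180),slice(150,280)),6)
E
```

```text
10.5833 [ 0.57623125 -0.02395083  0.29555868] [-0.85550451 -0.31164171 -0.21487802] 0.0003095586818828001
(np.float64(44.73130365536049), np.float64(46.02705503845164), array([ 0.69994724, -0.0733779 ,  0.71041505]), 4368)
```

View pics/scene6.png

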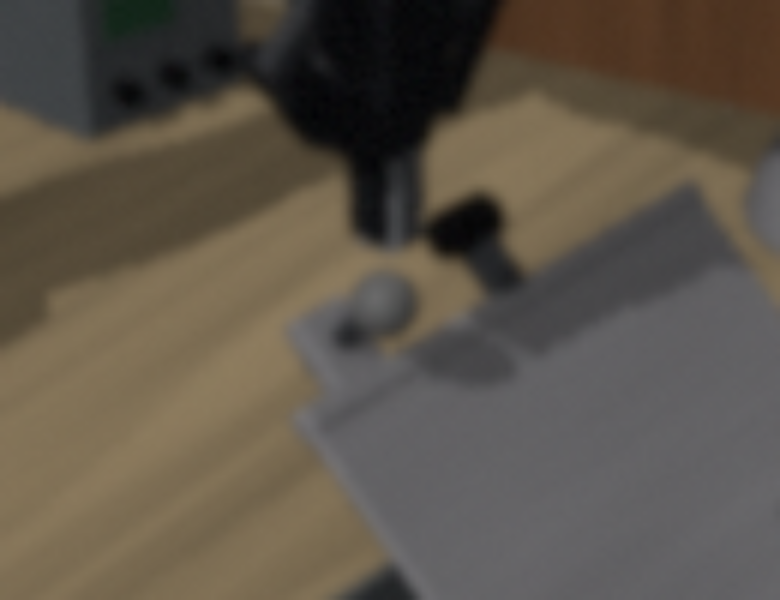

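The shut fingertips (crop ~(388,240)) are right above the ball (383,303), and the lid is steady at 44.7°. Next I'll lower slowly.

Request:
{"op": "send_rows", "data": {"commands": [{"claw": -1,"travel": [0,0,0.0035],"dr": [0,0,0]},{"claw": -1,"travel": [0,0,0.007],"dr": [0,0,0]},{"claw": -1,"travel": [0,0,0.0105],"dr": [0,0,0]},{"claw": -1,"travel": [0,0,0.014],"dr": [0,0,0]},{"claw": -1,"travel": [0,0,0.0165],"dr": [0,0,0]},{"claw": -1,"travel": [0,0,0.0165],"dr": [0,0,0]},{"claw": -1,"travel": [0,0,0.0165],"dr": [0,0,0]}]}}

```text
t: 11.22
tcp_pos: [0.5761, -0.0246, 0.2885]
eef_rot: [-0.0, 0.743, 0.669, -0.0]
contact_force: [-0.2, 1.3, 0.3]
width: -0.0002
```

Request:
{"op": "send_rows", "data": {"commands": [{"claw": -1,"travel": [0,0,0.0012],"dr": [0,0,0]},{"claw": -1,"travel": [0,0,0.0025],"dr": [0,0,0]}]}}

```text
t: 11.38
tcp_pos: [0.5761, -0.0246, 0.2877]
eef_rot: [0.0, 0.743, 0.669, 0.0]
contact_force: [-0.1, -0.7, -0.4]
width: -0.0001
```

Request:
{"op": "send_rows", "data": {"commands": [{"claw": -1,"travel": [0,0,0.0012],"dr": [0,0,0]},{"claw": -1,"travel": [0,0,0.0025],"dr": [0,0,0]}]}}

```text
t: 11.55
tcp_pos: [0.5761, -0.0246, 0.2866]
eef_rot: [0.0, 0.743, 0.669, -0.0]
contact_force: [0.2, -0.6, -0.1]
width: 0.0001
```

Request:
{"op": "send_rows", "data": {"commands": [{"claw": -1,"travel": [0,0,0.0012],"dr": [0,0,0]},{"claw": -1,"travel": [0,0,0.0025],"dr": [0,0,0]}]}}

```text
t: 11.72
tcp_pos: [0.5761, -0.0246, 0.2855]
eef_rot: [-0.0, 0.743, 0.669, -0.0]
contact_force: [0.3, -0.5, -0.1]
width: -0.0002
```

Request:
{"op": "send_rows", "data": {"commands": [{"claw": -1,"travel": [0,0,0.0012],"dr": [0,0,0]},{"claw": -1,"travel": [0,0,0.0012],"dr": [0,0,0]}]}}

```text
t: 11.88
tcp_pos: [0.576, -0.0246, 0.285]
eef_rot: [-0.0, 0.743, 0.669, -0.0]
contact_force: [0.9, 0.8, -0.1]
width: -0.0001
```

Request:
{"op": "send_rows", "data": {"commands": [{"claw": -1,"travel": [0,0,0.0012],"dr": [0,0,0]},{"claw": -1,"travel": [0,0,0.0012],"dr": [0,0,0]}]}}

```text
t: 12.05
tcp_pos: [0.5761, -0.0246, 0.2846]
eef_rot: [-0.0, 0.743, 0.669, -0.0]
contact_force: [-0.2, -0.9, -1.0]
width: 0.0001
```

Request:
{"op": "send_rows", "data": {"commands": [{"claw": -1,"travel": [0,0,0.0012],"dr": [0,0,0]},{"claw": -1,"travel": [0,0,0.0012],"dr": [0,0,0]}]}}

```text
t: 12.22
tcp_pos: [0.5761, -0.0246, 0.2841]
eef_rot: [0.0, 0.743, 0.669, -0.0]
contact_force: [0.0, 0.5, -0.5]
width: -0.0002
```

Request:
{"op": "send_rows", "data": {"commands": [{"claw": -1,"travel": [0,0,0.0012],"dr": [0,0,0]},{"claw": -1,"travel": [0,0,0.0012],"dr": [0,0,0]}]}}

```text
t: 12.38
tcp_pos: [0.5761, -0.0246, 0.2839]
eef_rot: [0.0, 0.743, 0.669, 0.0]
contact_force: [-0.0, -0.3, 1.6]
width: 0.0003
```

Request:
{"op": "send_rows", "data": {"commands": [{"claw": -1,"travel": [0,0,0.0012],"dr": [0,0,0]},{"claw": -1,"travel": [0,0,0.0012],"dr": [0,0,0]}]}}

```text
t: 12.55
tcp_pos: [0.5762, -0.0246, 0.2837]
eef_rot: [0.0, 0.743, 0.669, 0.0]
contact_force: [-1.8, -0.2, 5.6]
width: 0.0003
```

```bash
python3 - <<'E'
from h import *
c=bot.camera("scene");print(lidangle(c));save(c,"scene7.png",(slice(80,180),slice(150,280)),6)
E
```

```text
(np.float64(44.72971198920257), np.float64(46.03880814228583), array([ 0.69990172, -0.07362229,  0.71043462]), 4352)
```

View pics/scene7.png

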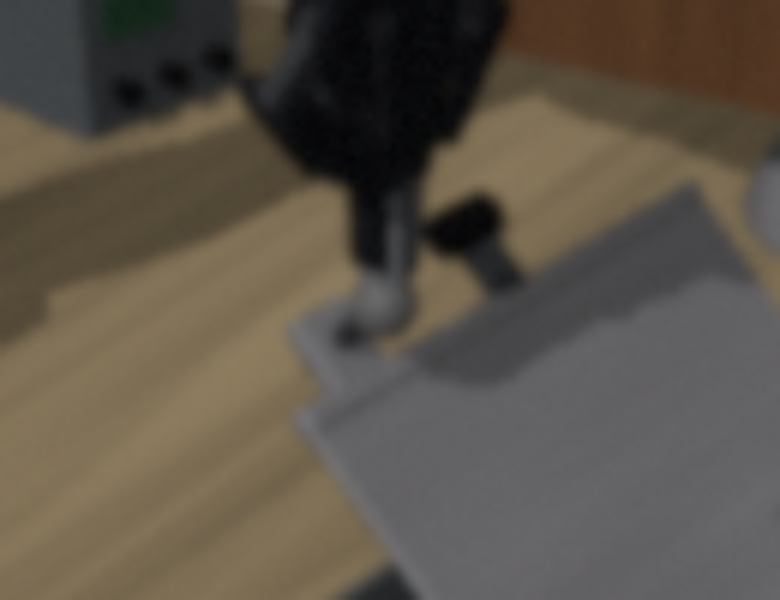

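Contact is on the ball top at about 5.6 N. I'll hold here and check.

Request:
{"op": "send_rows", "data": {"commands": [{"claw": -1,"travel": [0,0,0],"dr": [0,0,0]},{"claw": -1,"travel": [0,0,0],"dr": [0,0,0]}]}}

```text
t: 12.77
tcp_pos: [0.5762, -0.0246, 0.2837]
eef_rot: [0.0, 0.743, 0.669, 0.0]
contact_force: [-2.4, 0.2, 5.5]
width: -0.0004
```

Request:
{"op": "send_rows", "data": {"commands": [{"claw": -1,"travel": [0,0,0],"dr": [0,0,0]},{"claw": -1,"travel": [0,0,0],"dr": [0,0,0]}]}}

```text
t: 12.93
tcp_pos: [0.5762, -0.0246, 0.2837]
eef_rot: [0.0, 0.743, 0.669, 0.0]
contact_force: [-2.3, 0.5, 5.7]
width: 0.0
```

Request:
{"op": "send_rows", "data": {"commands": [{"claw": -1,"travel": [0,0,0],"dr": [0,0,0]},{"claw": -1,"travel": [0,0,0],"dr": [0,0,0]},{"claw": -1,"travel": [0,0,0],"dr": [0,0,0]},{"claw": -1,"travel": [0,0,0],"dr": [0,0,0]},{"claw": -1,"travel": [0,0,0],"dr": [0,0,0]},{"claw": -1,"travel": [0,0,0],"dr": [0,0,0]}]}}

```text
t: 13.43
tcp_pos: [0.5762, -0.0246, 0.2838]
eef_rot: [0.0, 0.743, 0.669, 0.0]
contact_force: [-2.1, -0.2, 5.4]
width: -0.0
```

Request:
{"op": "send_rows", "data": {"commands": [{"claw": -1,"travel": [0,0,0],"dr": [0,0,0]},{"claw": -1,"travel": [0,0,0],"dr": [0,0,0]},{"claw": -1,"travel": [0,0,0],"dr": [0,0,0]},{"claw": -1,"travel": [0,0,0],"dr": [0,0,0]},{"claw": -1,"travel": [0,0,0],"dr": [0,0,0]},{"claw": -1,"travel": [0,0,0],"dr": [0,0,0]},{"claw": -1,"travel": [0,0,0],"dr": [0,0,0]},{"claw": -1,"travel": [0,0,0],"dr": [0,0,0]}]}}

```text
t: 14.1
tcp_pos: [0.5762, -0.0246, 0.2837]
eef_rot: [0.0, 0.743, 0.669, 0.0]
contact_force: [-1.2, 1.2, 3.5]
width: 0.0002
```

Request:
{"op": "send_rows", "data": {"commands": [{"claw": -1,"travel": [0,0,-0.005],"dr": [0,0,0]},{"claw": -1,"travel": [0,0,-0.02],"dr": [0,0,0]},{"claw": -1,"travel": [0,0,-0.06],"dr": [0,0,0]},{"claw": -1,"travel": [0,0,-0.12],"dr": [0,0,0]},{"claw": -1,"travel": [0,0,-0.2],"dr": [0,0,0]},{"claw": -1,"travel": [0,0,-0.25],"dr": [0,0,0]},{"claw": -1,"travel": [0,0,-0.25],"dr": [0,0,0]},{"claw": -1,"travel": [0,0,-0.25],"dr": [0,0,0]},{"claw": -1,"travel": [0,0,-0.25],"dr": [0,0,0]},{"claw": -1,"travel": [0,0,-0.25],"dr": [0,0,0]},{"claw": -1,"travel": [0,0,-0.25],"dr": [0,0,0]},{"claw": -1,"travel": [0,0,-0.25],"dr": [0,0,0]}]}}

```text
t: 15.1
tcp_pos: [0.5758, -0.0245, 0.3824]
eef_rot: [-0.0, 0.743, 0.669, -0.001]
contact_force: [0.1, -0.6, 0.9]
width: -0.0001
```

```bash
python3 - <<'E'
from h import *
s=bot.state();print(s["t"],s["tcp_pos"],s["contact_force"],abs(s["dq"]).max())
c=bot.camera("scene");print(lidangle(c));save(c,"scene8.png")
for l in("ballast","cup","bezel","driver"): print(l,bot.recognise(c,l)[:1])
E
```

```text
15.1 [ 0.57580412 -0.02450385  0.38244021] [ 0.11949884 -0.56814349  0.86229951] 0.005143801040369402
(np.float64(44.82221224177568), np.float64(45.88199329660398), array([ 0.70105685, -0.07359578,  0.70929751]), 4344)
ballast [{'extent': [304.5, 166.8, 337.4, 190.0], 'p': 0.75}]
cup [{'extent': [305.2, 164.3, 335.5, 192.3], 'p': 0.39}]
bezel [{'extent': [142.4, 241.1, 177.8, 266.5], 'p': 0.68}]
driver [{'extent': [210.7, 234.1, 238.5, 274.1], 'p': 0.54}]
```

View pics/scene8.png

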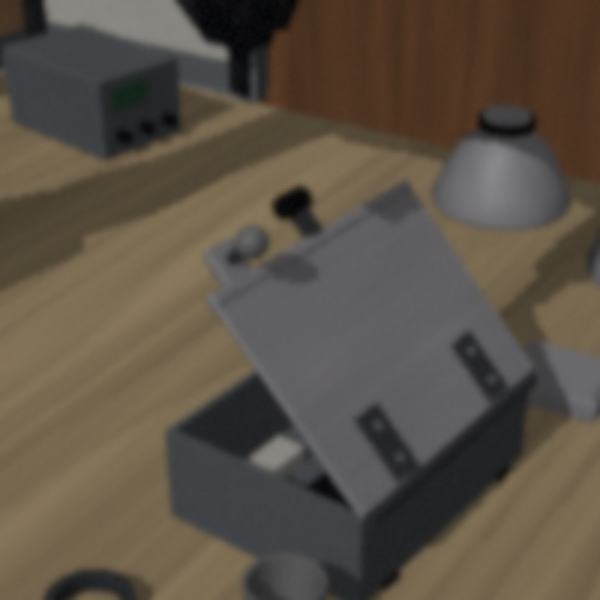

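The force read only 3.5 N at the end of the hold, which could be noise or a decay. There is plenty of time, so I'll repeat the press and monitor it more tightly.

Request:
{"op": "send_rows", "data": {"commands": [{"claw": -1,"travel": [0,0,0.06],"dr": [0,0,0]},{"claw": -1,"travel": [0,0,0.12],"dr": [0,0,0]},{"claw": -1,"travel": [0,0,0.18],"dr": [0,0,0]},{"claw": -1,"travel": [0,0,0.22],"dr": [0,0,0]},{"claw": -1,"travel": [0,0,0.235],"dr": [0,0,0]},{"claw": -1,"travel": [0,0,0.24],"dr": [0,0,0]},{"claw": -1,"travel": [0,0,0.24],"dr": [0,0,0]},{"claw": -1,"travel": [0,0,0.24],"dr": [0,0,0]},{"claw": -1,"travel": [0,0,0.24],"dr": [0,0,0]}]}}

```text
t: 16.1
tcp_pos: [0.5767, -0.0247, 0.2884]
eef_rot: [0.001, 0.743, 0.669, 0.001]
contact_force: [-0.0, 0.2, -0.9]
width: -0.0002
```

Request:
{"op": "send_rows", "data": {"commands": [{"claw": -1,"travel": [0,0,0.0015],"dr": [0,0,0]},{"claw": -1,"travel": [0,0,0.003],"dr": [0,0,0]},{"claw": -1,"travel": [0,0,0.0045],"dr": [0,0,0]},{"claw": -1,"travel": [0,0,0.006],"dr": [0,0,0]},{"claw": -1,"travel": [0,0,0.007],"dr": [0,0,0]},{"claw": -1,"travel": [0,0,0.008],"dr": [0,0,0]}]}}

```text
t: 16.6
tcp_pos: [0.5761, -0.0246, 0.284]
eef_rot: [-0.0, 0.743, 0.669, -0.0]
contact_force: [-0.0, -1.2, 0.9]
width: -0.0002
```

Request:
{"op": "send_rows", "data": {"commands": [{"claw": -1,"travel": [0,0,0.001],"dr": [0,0,0]},{"claw": -1,"travel": [0,0,0.001],"dr": [0,0,0]}]}}

```text
t: 16.77
tcp_pos: [0.5761, -0.0246, 0.2839]
eef_rot: [0.0, 0.743, 0.669, 0.0]
contact_force: [-1.4, 0.8, 2.8]
width: -0.0003
```

Request:
{"op": "send_rows", "data": {"commands": [{"claw": -1,"travel": [0,0,0.001],"dr": [0,0,0]},{"claw": -1,"travel": [0,0,0.001],"dr": [0,0,0]}]}}

```text
t: 16.93
tcp_pos: [0.5762, -0.0246, 0.2837]
eef_rot: [0.0, 0.743, 0.669, 0.0]
contact_force: [-1.5, -0.7, 4.8]
width: -0.0002
```

Request:
{"op": "send_rows", "data": {"commands": [{"claw": -1,"travel": [0,0,0],"dr": [0,0,0]}]}}

```text
t: 17.02
tcp_pos: [0.5762, -0.0246, 0.2837]
eef_rot: [0.0, 0.743, 0.669, 0.0]
contact_force: [-2.3, 0.4, 5.2]
width: -0.0003
```

Request:
{"op": "send_rows", "data": {"commands": [{"claw": -1,"travel": [0,0,0],"dr": [0,0,0]}]}}

```text
t: 17.1
tcp_pos: [0.5762, -0.0246, 0.2837]
eef_rot: [0.0, 0.743, 0.669, 0.0]
contact_force: [-3.0, -0.4, 5.4]
width: 0.0001
```

Slightly more (0.1 mm), then hold while sampling.

Request:
{"op": "send_rows", "data": {"commands": [{"claw": -1,"travel": [0,0,0.0003],"dr": [0,0,0]},{"claw": -1,"travel": [0,0,0.0003],"dr": [0,0,0]}]}}

```text
t: 17.27
tcp_pos: [0.5762, -0.0246, 0.2837]
eef_rot: [0.0, 0.743, 0.669, 0.0]
contact_force: [-1.4, -0.3, 6.6]
width: -0.0
```

Request:
{"op": "send_rows", "data": {"commands": [{"claw": -1,"travel": [0,0,0],"dr": [0,0,0]},{"claw": -1,"travel": [0,0,0],"dr": [0,0,0]},{"claw": -1,"travel": [0,0,0],"dr": [0,0,0]}]}}

```text
t: 17.52
tcp_pos: [0.5762, -0.0246, 0.2837]
eef_rot: [0.0, 0.743, 0.669, 0.0]
contact_force: [-2.3, -0.6, 6.5]
width: -0.0003
```

Request:
{"op": "send_rows", "data": {"commands": [{"claw": -1,"travel": [0,0,0],"dr": [0,0,0]},{"claw": -1,"travel": [0,0,0],"dr": [0,0,0]},{"claw": -1,"travel": [0,0,0],"dr": [0,0,0]}]}}

```text
t: 17.77
tcp_pos: [0.5762, -0.0246, 0.2837]
eef_rot: [0.0, 0.743, 0.669, 0.0]
contact_force: [-3.4, -0.5, 5.8]
width: 0.0001
```

Request:
{"op": "send_rows", "data": {"commands": [{"claw": -1,"travel": [0,0,0],"dr": [0,0,0]},{"claw": -1,"travel": [0,0,0],"dr": [0,0,0]},{"claw": -1,"travel": [0,0,0],"dr": [0,0,0]}]}}

```text
t: 18.02
tcp_pos: [0.5762, -0.0246, 0.2837]
eef_rot: [0.0, 0.743, 0.669, 0.0]
contact_force: [-2.1, -0.0, 6.3]
width: 0.0002
```

Request:
{"op": "send_rows", "data": {"commands": [{"claw": -1,"travel": [0,0,0],"dr": [0,0,0]},{"claw": -1,"travel": [0,0,0],"dr": [0,0,0]},{"claw": -1,"travel": [0,0,0],"dr": [0,0,0]}]}}

```text
t: 18.27
tcp_pos: [0.5762, -0.0246, 0.2837]
eef_rot: [0.0, 0.743, 0.669, 0.0]
contact_force: [-2.3, -0.1, 6.7]
width: -0.0001
```

Held at about 6–6.7 N for more than 1.3 s, steady. I'll hold a little longer, then retreat.

Request:
{"op": "send_rows", "data": {"commands": [{"claw": -1,"travel": [0,0,0],"dr": [0,0,0]},{"claw": -1,"travel": [0,0,0],"dr": [0,0,0]},{"claw": -1,"travel": [0,0,-0.005],"dr": [0,0,0]},{"claw": -1,"travel": [0,0,-0.02],"dr": [0,0,0]},{"claw": -1,"travel": [0,0,-0.06],"dr": [0,0,0]},{"claw": -1,"travel": [0,0,-0.12],"dr": [0,0,0]},{"claw": -1,"travel": [0,0,-0.2],"dr": [0,0,0]},{"claw": -1,"travel": [0,0,-0.25],"dr": [0,0,0]},{"claw": -1,"travel": [0,0,-0.25],"dr": [0,0,0]},{"claw": -1,"travel": [0,0,-0.25],"dr": [0,0,0]},{"claw": -1,"travel": [0,0,-0.25],"dr": [0,0,0]},{"claw": -1,"travel": [0,0,-0.25],"dr": [0,0,0]}]}}

```text
t: 19.27
tcp_pos: [0.5757, -0.0244, 0.382]
eef_rot: [-0.0, 0.743, 0.669, -0.001]
contact_force: [0.3, 0.3, -0.8]
width: -0.0002
```

Request:
{"op": "send_rows", "data": {"commands": [{"claw": -1,"travel": [0,0,0],"dr": [0,0,0]},{"claw": -1,"travel": [0,0,0],"dr": [0,0,0]},{"claw": -1,"travel": [0,0,0],"dr": [0,0,0]},{"claw": -1,"travel": [0,0,0],"dr": [0,0,0]},{"claw": -1,"travel": [0,0,0],"dr": [0,0,0]},{"claw": -1,"travel": [0,0,0],"dr": [0,0,0]},{"claw": -1,"travel": [0,0,0],"dr": [0,0,0]},{"claw": -1,"travel": [0,0,0],"dr": [0,0,0]}]}}

```text
t: 19.93
tcp_pos: [0.5761, -0.0246, 0.3831]
eef_rot: [0.0, 0.743, 0.669, -0.0]
contact_force: [0.9, -0.2, -0.4]
width: -0.0001
```

```bash
python3 - <<'E'
from h import *
s=bot.state();print(s["t"],s["tcp_pos"],s["contact_force"],abs(s["dq"]).max())
c=bot.camera("scene");print(lidangle(c));save(c,"scene9.png",(slice(50,300),slice(110,370)),2.4)
E
```

```text
19.9333 [ 0.57607993 -0.02459633  0.38307556] [ 0.9244568  -0.23375097 -0.4358524 ] 0.0015539127916193067
(np.float64(44.76133043214696), np.float64(45.86139330614094), array([ 0.70030172, -0.07356618,  0.71004614]), 4322)
```

View pics/scene9.png

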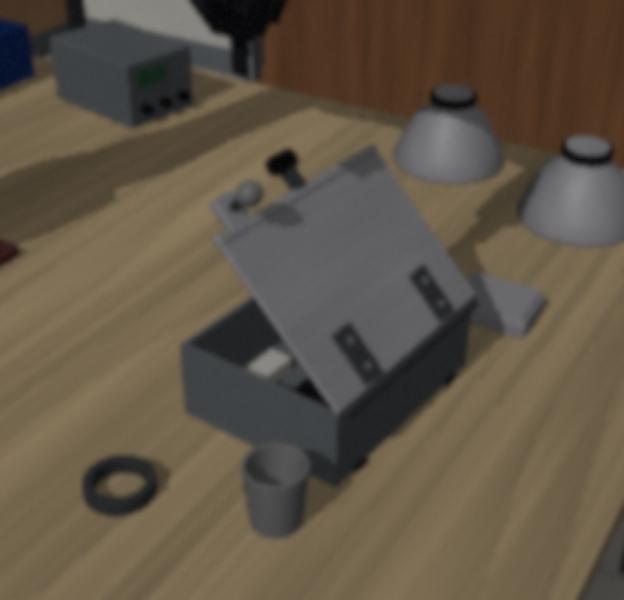

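The lid stands at 44.8° on its own. The ring (120,485), cup (276,490) and ballast (508,303) are where they were, and the gripper is well clear.

```bash
python3 -c "
from cell import bot
print(bot.sign_off())"
```

```text
the job is handed in; nothing more can be done
None
```

The hinge passed both checks. The lid stayed up by itself at about 45°, and it did not move under a press of about 6 N on the ball head. The job was handed in at about 20 s, inside the 51 s limit.

- **Raising:** I lifted the lid by its pull from about 9° to 45° and let go completely. It stayed at 44.7–45.2° for more than 2 s with nothing touching it.
- **First press:** The shut fingertips pressed straight down on the ball. The force read 5.4–5.7 N for about 0.9 s, but the last reading was 3.5 N, which may be sensor noise.
- **Second press:** Because of that low reading I pressed again. The downward force was 5.8–6.7 N for about 1.3 s, and no reading in either press was above about 7.1 N in total.
- **Final state:** The lid stands at 44.8° with the gripper about 10 cm above the ball.
- **Things around the box:** The cup, bezel and ballast look undisturbed in the last picture. The screwdriver is hidden behind the lid there, so I couldn't check it, but the tool never went down near it. In an earlier check, the recognition network's low-confidence cup and driver boxes had landed on the wrong objects, so I judged by the picture instead.

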